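Hang up the phone handset from the sorting basket

ROBOT

A 6-joint arm with a two-finger parallel gripper is mounted at the origin on the work surface. World frame = base frame: x ahead of the robot, y to its left, z up, the work surface at z = 0. Lengths are in m, angles in rad, forces in N, time in s.
With the tool pointing down it reaches from about 0.3 to 0.75 m from the base axis. Payload 8.5 kg.
Tool frame: the origin (TCP) lies at the very end of the fingers, on their centre line; the grasp point (between the pads) lies 19 mm behind it (arm.grasp_offset is the distance from the TCP to the grasp point, in m); z points along the fingers, y is the direction in which the jaws open and shut (so a half turn about z gives the same grasp; the last joint's range is limited). The gripper opens to 85 mm and grips with 20 to 120 N. Pads are 22 mm wide; open, the fingers measure 114 mm over their backs; the gripper's body (76 mm by 85 mm) begins 54 mm behind the grasp point. The pads swing forward as they close: fully open they stand 13 mm farther back than shut.
Start: joints at [-1.408, 0.381, 1.297, -0, 1.464, -0.215], TCP at [0.203, -0.511, 0.231] pointing down, gripper open.
Joint ranges: [-3.11, 3.11], [-0.89, 2.33], [0.22, 2.48], [-1.42, 4.56], [0.17, 2.85], [-2.88, 2.88]. Speed limits (rad/s): [2.39, 2.39, 3.14, 3.14, 3.14, 3.14].

INTERFACE

Orientations are given as a rotation vector (axis times angle).
In Python, from station import get_state, viewer, arm gives the robot as it stands.
- The arm moves only by the shell command python3 -m pendant 'ROWS'. ROWS is text: rows parted by semicolons, each of 7 numbers parted by spaces: the shift along the world's x, y, z in m, then the turn, a rotation vector about the world's x, y, z in degrees, then the opening, from 0 (shut) to 1 (fully open). In form: tx ty tz rx ry rz gripper; .... A call has 1 to 10 rows; each row shifts and turns the pose as measured when the row begins; what a row does not reach is not made up. A row lasts 1/12 s, in which the tool goes at most 41.7 mm and 7.16 degrees, less where a joint would pass 70% of its speed; a pose out of reach is approached as far as the arm can. A call is refused whole if a number of a shift passes 0.0417 or a number of a turn 7.16, either way. A call with a gripper value outside its range is refused whole. The fingers move at their own pace and stop on an object; the grip force is fixed at half the most. Time passes only in rows, so rows that do not move let the fingers close. It gives the time, the measured TCP pose, the force and the opening at its end, in the units of the state.
- get_state(): the state, without advancing time (a new reading comes with each control period).
- viewer.snapshot(name): name is "scene" or "top" or "wrist"; returns a dict with "frame" (480x640x3 uint8, blue, green, red), "depth" (480x640 float32, m along the optical axis (not along the pixel's ray), 0 where there is no reading), "K" (3x3 intrinsics, pixels), "position" and "attitude" of the camera in the world. Camera axes: x right, y up, looking along -z (the intrinsics and any distortion apply to the point x, -y, -z); pixel columns grow to the right and rows downward; lengths in m; the calibration is good to about 2 mm. A picture is of the moment at which its call begins.
- arm.finish_job(): hands the job in, once; it reports no verdict.
Trained networks look in a picture, given as the dict that the camera call returned (one of the last four; its "shot" number tells which), for a name from the list of things; names that differ only in an ending like _2 or _b are one class to them, and where a whole thing is asked for, a point or a joint stands for the part that bears it (a point fixed in the world has none). Each returns a list of dicts, best first, with "p" (0 to 1); they miss things now and then, are a little off and sometimes report something else, mostly with a low value. They report only what shows in the picture. A call takes as long as a camera call.
- viewer.regions_of(picture, target): "region" (480x640 bool, what is visible of it) and "extent" ([left, top, right, bottom] in pixels, round what is visible of it).
The state is a dict: "time_s": time; "qpos": joint angles; "joint_vel": joint speeds; "effort": joint torques, N m; "position": TCP position; "tool_rot": TCP orientation; "ft_force": force on the tool from outside, world axes, zero at the start; "ft_torque": the same for the moment, N m; "finger_gap": finger opening in m.
Only numpy, scipy, OpenCV 4.12 (cv2) and the standard library are available. Lean on these libraries where they do the work, as an engineer would, in place of code of your own. Each camera call takes 0.05 s, during which the arm holds its last target.

TASK

The desk phone's handset is in the open storage basket, underneath the long carton that lies across the basket's rim. First lay the carton gently, flat on the middle of the loose basket lid, and let go of it. Then lift the handset out of the basket, leaving the other things in the basket where they are, and hang it up gently on the phone the right way round (round earpiece end in the upper cradle well, at the back of the phone) with both ends fully down in their wells so that the hook switch is pressed.

Things in the scene. Friction and masses are not known exactly. Their poses are not given: they have to be found in the camera images.
- basket: Grey plastic storage basket with lattice walls, open at the top, fixed to the table. Inside 262 mm (x) by 186 mm (y), walls 4 mm thick with a lip that makes the rim 286 by 210 mm; rim 80 mm high, floor 4 mm thick. Origin: centre of its underside, on the table; z up; x along its long side. It may stand to the left or to the right of the phone, turned any way.
- carton_center (a point): Plain brown carton, 228 mm long (x), 56 mm wide (y), 42 mm high (z), about 0.16 kg, closed and rigid. The point is its centre. At the start it lies flat across the basket's rim, its underside 80 mm above the table, its length roughly along the basket's short side, over the middle of the handset.
- lid_top (a point): Middle of the top of the loose grey basket lid, which lies flat on the table and does not move: 292 mm (x) by 208 mm (y), the flat raised middle panel 250 by 166 mm, its top 16 mm above the table (at this point). z up.
- handset_center (a point): Centre of the grip bar of a cream telephone handset (no cord), 191 mm long, 52 high, about 0.2 kg. It lies in the basket on its two cups, grip up, along the basket's long side. x points to the earpiece, z up from the cups. This point is 40 mm above the cups' undersides; the bar is 40 mm wide (y), 24 thick (z 28 to 52 mm above the cups' undersides), its free length between the cups 94 mm.
- handset_ear (a point): Centre of the underside of the handset's earpiece cup (round, 48 mm diameter, tapering to 36 at the bottom), 72 mm along +x from the grip's centre and 40 mm below it. Axes as the handset's.
- handset_mouth (a point): Centre of the underside of the handset's mouthpiece cup (rectangular, 46 mm along x by 50 mm, stepped to 36 by 42 at the bottom), 72 mm along -x from the grip's centre and 40 mm below it. Axes as the handset's.
- cradle: Sloping top housing of the cream desk phone, fixed: 216 mm (x) by 200 (y) by 30. Its frame tilts with the slope: x runs up it to the back of the phone (0.14 rad), y to the phone's left, z square to the face. Origin: middle of the housing's underside; the face is 30 mm above along z. The two wells lie along the left side (y = +55 mm), the keypad and display (4 mm high) on the right.
- cradle_ear (a point): Centre of the floor of the upper well, for the earpiece: round, 56 mm diameter, 8 mm deep below the sloping face, its edge chamfered 3 mm. At (72, 55, 22) mm in the cradle's frame; axes as the cradle's. A hung-up handset has handset_ear at this point, and its x, y, z axes along the cradle's.
- cradle_mouth (a point): Centre of the floor of the lower well, for the mouthpiece: 52 mm (x) by 58 mm (y), 8 mm deep, edge chamfered 3 mm. At (-72, 55, 22) mm in the cradle's frame; axes as the cradle's. A hung-up handset has handset_mouth at this point.
- hook_switch (a joint): Hook switch: a grey 10 mm plunger in the floor of the upper well, 12 mm towards the lower well from its centre. 0 m when up (standing 6 mm above the well's floor), about 0.006 m when pressed flush by a handset fully down; a light spring of about 0.4 N, which the handset's own weight holds down.
- power_brick: Black power supply, 84 by 42 by 30 mm, lying in one corner of the basket, beside the handset. Origin: centre of its underside. To be left there.
- mouse: Small black computer mouse, 88 by 46 by 31 mm, lying in the opposite corner of the basket. Origin: centre of its underside. To be left there.

How it is judged:
By the outcome, as a careful person would: the job done as asked, in the order asked, and still so for the second after the job is handed in, with the robot touching nothing.
It also fails if it takes over 64 s, if anything falls off the work surface, if the arm or the gripper's body presses on something with over 40 N, if the wrist force passes 120 N, or if a joint passes its speed limit or range.

## Working session

There is one attempt and no reset: what is moved stays moved. The work goes in short steps, Python scripts to look and compute and a shell command to move; the robot and the scene stay as the last step left them, time stands still between calls to the robot, and variables do not carry over. Pictures are saved under pics/ and viewed, and the job is handed in when it is done.

```bash
ls; mkdir -p pics
python3 - <<'E'
from station import get_state, viewer, arm
import cv2,pickle
s=get_state();print(s['time_s'],s['position'],s['tool_rot'],s['ft_force'],s['finger_gap'])
for n in ['scene','top']:
    p=viewer.snapshot(n);cv2.imwrite(f'pics/{n}0.png',p['frame']);pickle.dump(p,open(f'{n}0.pkl','wb'));print(n,p['position'],p['attitude'],p['K'],p.keys())
E
```

```text
pics
0.0 [ 0.20281223 -0.51092541  0.23071043] [-3.08428939e+00 -5.89608456e-01 -1.78712246e-06] [1.13082474 0.80520442 0.19990556] 0.08494339137355605
scene [1.23962597 0.09255733 1.09471283] [0.46594896 0.53417902 1.67225242] [[458.05298869   0.         318.43439707]
 [  0.         458.05298869 236.97297762]
 [  0.           0.           1.        ]] dict_keys(['frame', 'depth', 'K', 'position', 'attitude', 'shot'])
top [0.43213205 0.00220516 1.26795698] [ 0.04977226 -0.06641267 -1.54893993] [[495.47854376   0.         314.26151064]
 [  0.         495.47854376 240.43845428]
 [  0.           0.           1.        ]] dict_keys(['frame', 'depth', 'K', 'position', 'attitude', 'shot'])
```

View pics/scene0.png

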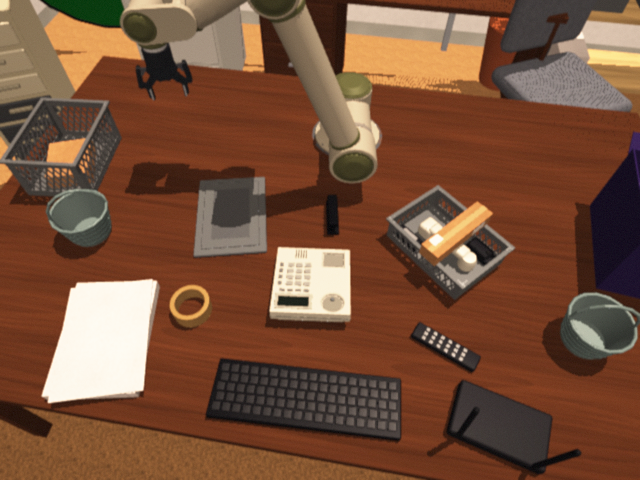

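View pics/top0.png

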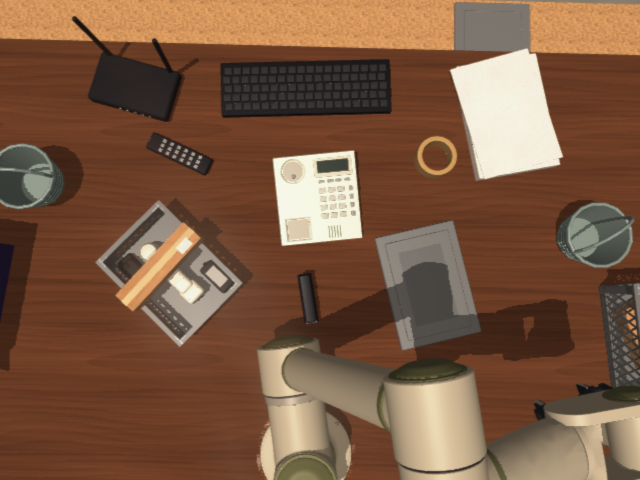

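```bash
cat > h.py <<'E'
import numpy as np,cv2
from scipy.spatial.transform import Rotation as Rn
from station import get_state, viewer, arm
def cloud(p):
    K=p['K'];d=p['depth'];v,u=np.mgrid[:480,:640]
    P=np.stack([(u-K[0,2])/K[0,0]*d,-(v-K[1,2])/K[1,1]*d,-d],-1)
    W=P@Rn.from_rotvec(p['attitude']).as_matrix().T+p['position'];W[d<=0]=np.nan
    return W
def proj(p,w):
    q=(np.atleast_2d(w)-p['position'])@Rn.from_rotvec(p['attitude']).as_matrix()
    K=p['K'];return np.stack([K[0,2]+K[0,0]*q[:,0]/-q[:,2],K[1,2]+K[1,1]*q[:,1]/q[:,2]],-1)
def rect(xy):
    (c,s,a)=cv2.minAreaRect(xy.astype(np.float32)*1000)
    b=cv2.boxPoints((c,s,a))
    e=b[1]-b[0];f=b[2]-b[1]
    if np.linalg.norm(f)>np.linalg.norm(e):e=f
    return np.array(c)/1000,sorted(s),np.degrees(np.arctan2(e[1],e[0]))%180
def st():
    s=get_state();R=Rn.from_rotvec(s['tool_rot']).as_matrix()
    print('t',round(s['time_s'],2),'p',s['position'].round(4),'z',R[:,2].round(3),'yaw of y',np.degrees(np.arctan2(R[1,1],R[0,1])).round(2),'F',np.round(s['ft_force'],1),'gap',round(s['finger_gap'],4),'q',np.round(s['qpos'],2))
    return s,R
E
python3 - <<'E'
from h import *
st()
for n in ['top','scene']:
    p=viewer.snapshot(n);W=cloud(p)
    print(n)
    for t in ['carton_center','lid_top','handset_center','cradle','basket','power_brick','mouse','cradle_ear','cradle_mouth']:
        for r in viewer.regions_of(p,t)[:2]:
            m=r['region']&(p['depth']>0);q=W[m]
            if len(q)<5: continue
            z=q[:,2];print(t,round(r['p'],2),np.array(r['extent']).round(),len(q),'z pct',np.percentile(z,[2,25,50,75,98]).round(3),'med',np.median(q[:,:2],0).round(3),'rect',rect(q[:,:2]))
    # table
    for uv in [(230,130),(260,330),(400,180),(80,400)]:
        print(uv,W[uv[1],uv[0]].round(4))
E
```

```text
t 0.1 p [ 0.2028 -0.5109  0.2308] z [-0.     0.001 -1.   ] yaw of y -68.35 F [ 0.3  0.2 -0. ] gap 0.0854 q [-1.41  0.38  1.3  -0.    1.46 -0.22]
top
carton_center 0.75 [119. 222. 205. 312.] 2763 z pct [0.088 0.12  0.122 0.124 0.127] med [0.449 0.346] rect (array([0.43845209, 0.35971539]), [57.7986946105957, 260.80078125], np.float32(139.29565))
lid_top 0.58 [376. 222. 484. 347.] 9252 z pct [0.007 0.012 0.015 0.017 0.02 ] med [ 0.418 -0.298] rect (array([ 0.41963492, -0.29966159]), [208.9328155517578, 293.1098937988281], np.float32(14.181025))
handset_center 0.73 [141. 244. 204. 304.] 942 z pct [0.019 0.048 0.052 0.055 0.06 ] med [0.414 0.309] rect (array([0.44716251, 0.3426058 ]), [58.58349609375, 201.5338592529297], np.float32(47.654766))
cradle 0.98 [275. 150. 365. 244.] 7090 z pct [0.029 0.042 0.051 0.057 0.067] med [ 0.63  -0.015] rect (array([ 0.63776379, -0.01717365]), [213.6821746826172, 232.33580017089844], np.float32(6.935826))
cradle 0.52 [140. 244. 204. 306.] 896 z pct [0.031 0.049 0.052 0.055 0.06 ] med [0.412 0.308] rect (array([0.44123709, 0.34146564]), [49.961868286132
[... 3303 characters left out ...]
 0.053 0.059] med [0.475 0.372] rect (array([0.47164319, 0.31903784]), [116.18549346923828, 185.74522399902344], np.float32(48.49949))
cradle_ear 0.81 [268. 244. 351. 321.] 5395 z pct [0.032 0.045 0.053 0.059 0.068] med [ 0.651 -0.015] rect (array([ 0.62121234, -0.02229849]), [208.03611755371094, 244.71128845214844], np.float32(6.910927))
cradle_mouth 0.76 [272. 248. 352. 324.] 5495 z pct [0.03  0.045 0.053 0.059 0.068] med [ 0.65  -0.014] rect (array([ 0.61711377, -0.01931252]), [213.1153564453125, 251.99594116210938], np.float32(6.619605))
(230, 130) [ 4.930e-02 -4.097e-01 -1.000e-04]
(260, 330) [ 0.7757 -0.1255  0.0044]
(400, 180) [0.1891 0.1983 0.0006]
(80, 400) [ 1.0149 -0.4982  0.0019]
```

Run:
```python
from h import *
import pickle
p=viewer.snapshot('top');p2=viewer.snapshot('scene')
big=[]
f=p['frame'];big=np.hstack([cv2.resize(f[190:360,85:255],(400,400),interpolation=cv2.INTER_CUBIC),cv2.resize(f[145:255,262:372],(400,400),interpolation=cv2.INTER_CUBIC)])
cv2.imwrite('pics/crop1.png',big)
for P in (p,p2):
    W=cloud(P)
    def get(t,lo,hi):
        r=viewer.regions_of(P,t)[0];m=r['region']&(P['depth']>0)
        m=cv2.morphologyEx(m.astype(np.uint8),cv2.MORPH_OPEN,np.ones((3,3)))>0
        q=W[m];return q[(q[:,2]>lo)&(q[:,2]<hi)]
    q=get('carton_center',.114,.13);print('carton',len(q),rect(q[:,:2]),np.mean(q,0).round(4))
    q=get('lid_top',.002,.03);print('lid',rect(q[:,:2]))
    # basket rim: points 0.074..0.088 around basket
    d=np.linalg.norm(W[...,:2]-[.437,.345],axis=-1);m=(d<.2)&(W[...,2]>.072)&(W[...,2]<.088);print('rim',rect(W[m][:,:2]))
    m=(d<.2)&(W[...,2]>.04)&(W[...,2]<.065)
    q=get('handset_center',.045,.066);print('hs',rect(q[:,:2]),np.percentile(q[:,2],[50,90,98]))
    q=get('cradle',.025,.08)
    A=np.c_[q[:,:2],np.ones(len(q))];
    for _ in range(4):
        c=np.linalg.lstsq(A,q[:,2],rcond=None)[0];r=q[:,2]-A@c;k=abs(r)<.003;c=np.linalg.lstsq(A[k],q[k,2],rcond=None)[0];
    n=np.array([-c[0],-c[1],1]);n/=np.linalg.norm(n);print('plane n',n.round(4),'tilt',np.hypot(*c[:2]),'yaw',np.degrees(np.arctan2(c[1],c[0])),'c',c, rect(q[:,:2]))
```

```text
carton 2472 (array([0.4505379 , 0.34921835]), [57.93888854980469, 227.90625], np.float32(139.19989)) [0.4496 0.3488 0.1223]
lid (array([ 0.42036292, -0.30050671]), [210.02835083007812, 293.8197021484375], np.float32(14.323484))
rim (array([0.43881055, 0.33481476]), [226.53628540039062, 287.508056640625], np.float32(47.001377))
hs (array([0.4405036 , 0.34014691]), [48.16254806518555, 185.30223083496094], np.float32(46.83042)) [0.05230075 0.05714386 0.05951046]
plane n [-1.476e-01  3.000e-04  9.890e-01] tilt 0.14925595248735143 yaw -0.10626520722167927 c [ 0.1492557  -0.00027682 -0.04341818] (array([ 0.62885449, -0.015437  ]), [201.0687255859375, 214.77232360839844], np.float32(7.05191))
carton 1509 (array([0.45229962, 0.34882748]), [57.74712371826172, 232.7296600341797], np.float32(139.28378)) [0.4586 0.3455 0.1222]
lid (array([ 0.41917316, -0.30179303]), [215.00946044921875, 305.855224609375], np.float32(14.44372))
rim (array([0.44022214, 0.33290652]), [225.73779296875, 288.0804748535156], np.float32(46.95703))
hs (array([0.44073267, 0.34240363]), [50.22654724121094, 185.5907440185547], np.float32(50.695705)) [0.0517954  0.05690512 0.05882067]
plane n [-0.1245  0.0051  0.9922] tilt 0.1255881889873695 yaw -2.359880703338098 c [ 0.12548168 -0.00517122 -0.02864648] (array([ 0.63139429, -0.01641316]), [199.58151245117188, 223.78456115722656], np.float32(7.063088))
```

View pics/crop1.png

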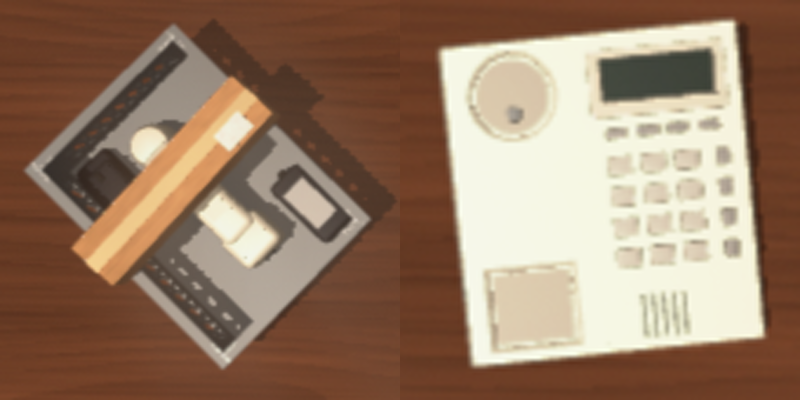

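```bash
python3 -m pendant '0.012 0.039 0 0 0 5.6 1;0.012 0.039 0 0 0 5.6 1;0.012 0.039 0 0 0 5.6 1;0.012 0.039 0 0 0 5.6 1;0.012 0.039 0 0 0 5.6 1;0.012 0.039 0 0 0 5.6 1;0.012 0.039 0 0 0 5.6 1;0.012 0.039 0 0 0 5.6 1;0.012 0.039 0 0 0 5.6 1;0.012 0.039 0 0 0 5.6 1' && python3 -m pendant '0.012 0.039 0 0 0 5.6 1;0.012 0.039 0 0 0 5.6 1;0.012 0.039 0 0 0 5.6 1;0.012 0.039 0 0 0 5.6 1;0.012 0.039 0 0 0 5.6 1;0.012 0.039 0 0 0 5.6 1;0.012 0.039 0 0 0 5.6 1;0.012 0.039 0 0 0 5.6 1;0.012 0.039 0 0 0 5.6 1;0 0 0 0 0 0 1'; python3 -c "
from h import *;st()"
```

```text
time_s: 2.43
position: [0.3198, -0.116, 0.2296]
tool_rot: [2.413, 2.006, 0.002]
ft_force: [0.8, -0.2, 0.4]
finger_gap: 0.085
time_s: 3.27
position: [0.4255, 0.2497, 0.2319]
tool_rot: [1.246, 2.872, 0.016]
ft_force: [-0.9, -0.5, -0.5]
finger_gap: 0.0852
t 3.27 p [0.4255 0.2497 0.2319] z [ 0.013  0.005 -1.   ] yaw of y 43.09 F [-0.9 -0.5 -0.5] gap 0.0852 q [ 0.29  0.27  1.46  0.    1.4  -0.46]
```

```bash
python3 -m pendant '0.009 0.035 0 0 0.3 2 1;0.009 0.035 0 -0.1 0.3 2 1;0.0075 0.0293 -0.01 -0.1 0.2 2 1;0 0 -0.01 0 0 0 1;0 0 0 0 0 0 1'
python3 - <<'E'
from h import *
s,R=st()
p=viewer.snapshot('wrist');cv2.imwrite('pics/w1.png',p['frame']);W=cloud(p)
r=viewer.regions_of(p,'carton_center')
for x in r[:1]:
    q=W[x['region']&(p['depth']>0)];q=q[(q[:,2]>.112)&(q[:,2]<.13)];print(x['p'],x['extent'],rect(q[:,:2]),np.median(q[:,2]))
p=viewer.snapshot('top');cv2.imwrite('pics/t1.png',p['frame'])
E
```

```text
time_s: 3.68
position: [0.451, 0.3555, 0.2104]
tool_rot: [-1.086, -2.946, -0.001]
ft_force: [-0.9, -0.1, 0.7]
finger_gap: 0.0854
t 3.68 p [0.451  0.3555 0.2104] z [-0.001  0.001 -1.   ] yaw of y 49.54 F [-0.9 -0.1  0.7] gap 0.0854 q [ 0.46  0.44  1.26  0.    1.44 -0.4 ]
0.69 [269.5, 72.5, 359.2, 389.8] (array([0.45186298, 0.35008029]), [56.16512680053711, 229.0162811279297], np.float32(139.22958)) 0.12272045744424605
```

View pics/w1.png

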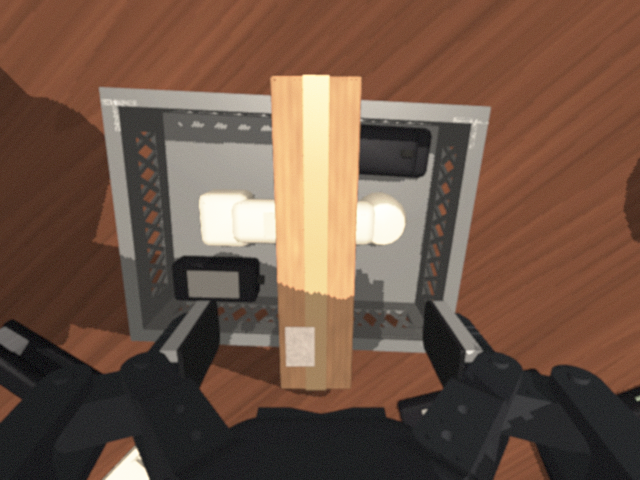

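```bash
python3 -m pendant '0 -0.006 -0.025 0 0 -0.2 1;0 0 -0.03 0 0 0 1;0 0 -0.03 0 0 0 1;0 0 -0.025 0 0 0 1;0 0 -0.011 0 0 0 1;0 0 0 0 0 0 1'; python3 -c "
from h import *;st()"
```

```text
time_s: 4.33
position: [0.4538, 0.3423, 0.0956]
tool_rot: [1.106, 2.929, 0.02]
ft_force: [0.4, 0.2, 0.5]
finger_gap: 0.0854
t 4.33 p [0.4538 0.3423 0.0956] z [ 0.015  0.008 -1.   ] yaw of y 48.64 F [0.4 0.2 0.5] gap 0.0854 q [ 0.44  0.54  1.46  0.    1.13 -0.41]
```

```bash
python3 -m pendant '-0.002 0.007 -0.006 -0.46 0.86 0.5 1;0 0 0 0 0 0 1'; python3 -c "
from h import *;st()"
```

```text
time_s: 4.5
position: [0.4525, 0.3484, 0.0913]
tool_rot: [1.1, 2.943, 0.001]
ft_force: [0.1, 0.7, -0.7]
finger_gap: 0.0854
t 4.5 p [0.4525 0.3484 0.0913] z [ 0.  0. -1.] yaw of y 49.01 F [ 0.1  0.7 -0.7] gap 0.0854 q [ 0.45  0.55  1.44  0.    1.15 -0.41]
```

Aligned. Closing.

```bash
python3 -m pendant '0 0 -0.002 0 0 0.2 1;0 0 0 0 0 0 0.6;0 0 0 0 0 0 0.5;0 0 0 0 0 0 0.4;0 0 0 0 0 0 0.2;0 0 0 0 0 0 0;0 0 0 0 0 0 0;0 0 0 0 0 0 0'; python3 -c "
from h import *;st()"
```

```text
time_s: 5.17
position: [0.4541, 0.3493, 0.0937]
tool_rot: [1.092, 2.94, 0.009]
ft_force: [-0.2, -0.2, -1.2]
finger_gap: 0.0551
t 5.17 p [0.4541 0.3493 0.0937] z [ 0.007  0.003 -1.   ] yaw of y 49.24 F [-0.2 -0.2 -1.2] gap 0.0551 q [ 0.45  0.55  1.44 -0.    1.14 -0.41]
```

Gripped (55 mm). Lift gently and check.

```bash
python3 -m pendant '0 0 0.01 -0.1 0.2 0 0;0 0 0.02 0 0 0 0;0 0 0.03 0 0 0 0;0 0 0.03 0 0 0 0;0 0 0 0 0 0 0'
python3 - <<'E'
from h import *
st()
p=viewer.snapshot('top');cv2.imwrite('pics/t2.png',p['frame']);W=cloud(p)
for t in ['handset_center','handset_ear','handset_mouth']:
  for x in viewer.regions_of(p,t)[:1]:
    q=W[x['region']&(p['depth']>0)];print(t,x['p'],x['extent'],rect(q[:,:2]),np.percentile(q[:,2],[5,50,95]))
x=viewer.regions_of(p,'carton_center')[0];q=W[x['region']&(p['depth']>0)];print(x['p'],rect(q[:,:2]),np.percentile(q[:,2],[5,25,50,75,95]))
E
```

```text
time_s: 5.58
position: [0.4522, 0.3483, 0.1845]
tool_rot: [-1.093, -2.942, 0.005]
ft_force: [0.9, 0.0, -1.0]
finger_gap: 0.055
t 5.58 p [0.4522 0.3483 0.1845] z [-0.004 -0.002 -1.   ] yaw of y 49.24 F [ 0.9  0.  -1. ] gap 0.055 q [ 0.45  0.46  1.31 -0.    1.38 -0.41]
handset_center 0.57 [145.2, 243.1, 204.4, 302.6] (array([0.43434467, 0.34424741]), [54.14530563354492, 187.0582275390625], np.float32(51.512985)) [0.0376971  0.05280418 0.05942959]
handset_ear 0.56 [143.3, 242.0, 205.4, 304.1] (array([0.44068182, 0.33681772]), [50.549232482910156, 184.68649291992188], np.float32(45.476585)) [0.04209666 0.05299279 0.05919425]
handset_mouth 0.7 [164.7, 263.5, 203.9, 305.3] (array([0.41173166, 0.31005014]), [50.73625183105469, 105.27786254882812], np.float32(47.971375)) [0.04200573 0.0529908  0.0591755 ]
0.8 (array([0.45387421, 0.39265491]), [171.7261962890625, 292.6059875488281], np.float32(98.70457)) [0.19050558 0.21193742 0.21360808 0.21510999 0.21753297]
```

View pics/t2.png

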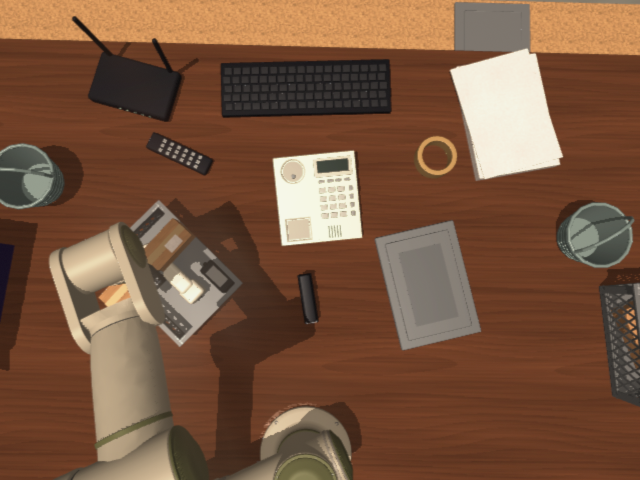

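```bash
python3 -m pendant '-0.001 -0.02 0 0 0 -5 0;-0.0016 -0.0325 0 0 0 -6.2 0;-0.0016 -0.0325 0 0 0 -6.2 0;-0.0016 -0.0325 0 0 0 -6.2 0;-0.0016 -0.0325 0 0 0 -6.2 0;-0.0016 -0.0325 0 0 0 -6.2 0;-0.0016 -0.0325 0 0 0 -6.2 0;-0.0016 -0.0325 0 0 0 -6.2 0;-0.0016 -0.0325 0 0 0 -6.2 0;-0.0016 -0.0325 0 0 0 -6.2 0' && python3 -m pendant '-0.0016 -0.0325 0 0 0 -6.2 0;-0.0016 -0.0325 0 0 0 -6.2 0;-0.0016 -0.0325 0 0 0 -6.2 0;-0.0016 -0.0325 0 0 0 -6.2 0;-0.0016 -0.0325 0 0 0 -6.2 0;-0.0016 -0.0325 0 0 0 -6.2 0;-0.0016 -0.0325 0 0 0 -6.2 0;-0.0016 -0.0325 0 0 0 -6.2 0;-0.0016 -0.02 0 0 0 -4 0;0 0 0 0 0 0 0'; python3 -c "
from h import *;st()"
```

```text
time_s: 6.67
position: [0.4268, 0.0268, 0.1659]
tool_rot: [-2.445, -1.919, 0.021]
ft_force: [1.7, -0.4, -1.5]
finger_gap: 0.0551
time_s: 7.5
position: [0.4044, -0.2709, 0.1563]
tool_rot: [-3.047, -0.514, 0.004]
ft_force: [-0.2, 0.6, -1.6]
finger_gap: 0.0547
t 7.5 p [ 0.4044 -0.2709  0.1563] z [-0.011  0.05  -0.999] yaw of y -70.84 F [-0.2  0.6 -1.6] gap 0.0547 q [-0.85  0.36  1.57  0.03  1.26  0.38]
```

```bash
python3 -m pendant '0.008 -0.015 -0.005 -1.4 -0.3 -2.5 0;0.007 -0.015 -0.01 -1.4 -0.3 -2.4 0;0 0 -0.02 0 0 0 0;0 0 0 0 0 0 0'
python3 - <<'E'
from h import *
st()
for n in ['top','scene']:
    p=viewer.snapshot(n);cv2.imwrite(f'pics/{n}3.png',p['frame']);W=cloud(p)
    x=viewer.regions_of(p,'carton_center')[0];q=W[x['region']&(p['depth']>0)];print(x['p'],x['extent'],np.percentile(q[:,2],[5,25,50,75,95]));zt=np.median(q[:,2]);q=q[abs(q[:,2]-zt)<.008];print(rect(q[:,:2]))
    x=viewer.regions_of(p,'lid_top')[0];q=W[x['region']&(p['depth']>0)];print(x['p'],x['extent'])
E
```

```text
time_s: 7.83
position: [0.4184, -0.3015, 0.1166]
tool_rot: [-3.113, -0.382, 0.003]
ft_force: [0.1, 1.1, -2.2]
finger_gap: 0.0549
t 7.83 p [ 0.4184 -0.3015  0.1166] z [-0.002  0.005 -1.   ] yaw of y -76.0 F [ 0.1  1.1 -2.2] gap 0.0549 q [-0.85  0.44  1.57  0.    1.14  0.47]
0.84 [417.1, 235.9, 446.4, 288.2] [0.11539099 0.14259853 0.14483606 0.14647774 0.14915578]
(array([ 0.47931802, -0.28422235]), [55.42443084716797, 100.65409088134766], np.float32(13.29893))
0.74 [375.3, 222.9, 473.0, 333.6]
0.69 [213.2, 162.3, 233.9, 223.3] [0.11936826 0.14693782 0.1499875  0.15173829 0.15379292]
(array([ 0.44358826, -0.29637186]), [56.832889556884766, 183.8739776611328], np.float32(13.93247))
0.61 [191.8, 178.0, 270.2, 260.9]
```

View pics/scene3.png

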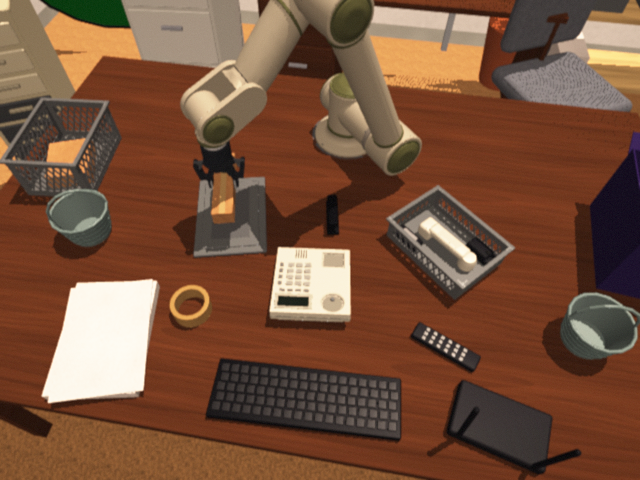

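Run:
```python
from h import *
for n in ['top','scene']:
    p=viewer.snapshot(n);W=cloud(p)
    x=viewer.regions_of(p,'carton_center')[0];q=W[x['region']&(p['depth']>0)];zt=np.median(q[:,2]);q=q[abs(q[:,2]-zt)<.012]
    s=(q[:,:2]-[.4184,-.3015])@[.969,.247];t=(q[:,:2]-[.4184,-.3015])@[-.247,.969]
    k=np.ones(len(q),bool)
    for _ in range(5):
        c=np.linalg.lstsq(np.c_[s,t,np.ones(len(q))][k],q[k,2],rcond=None)[0];k=abs(q[:,2]-np.c_[s,t,np.ones(len(q))]@c)<.004
    print(n,c,s.min(),s.max(),t.min(),t.max(),k.sum())
    for a in np.arange(-.1,.12,.02):
        m=abs(s-a)<.01
        if m.sum()>20: print(round(a,2),m.sum(),np.median(q[m,2]).round(4))
```

```text
top [0.0059138  0.00908556 0.14987075] -0.06611249309369725 0.11459045506704378 -0.03004860697956218 0.027683477386099963 848
0.02 56 0.1499
0.04 154 0.1501
0.06 224 0.1502
0.08 226 0.1505
0.1 225 0.1504
scene [ 0.00396653 -0.00291586  0.15122017] -0.03617484869442984 0.11844587061736939 -0.02972826159768109 0.026483822884695925 786
-0.02 77 0.1511
0.0 104 0.151
0.02 106 0.1513
0.04 120 0.1515
0.06 116 0.1512
0.08 122 0.1519
0.1 125 0.1516
```

```bash
python3 -c "
from h import *;st()";python3 -m pendant '0 0 -0.025 0 0 0 0;0 0 -0.025 0 0 0 0;0 0 -0.015 0 0 0 0;0 0 0 0 0 0 0;0 0 0 0 0 0 0'; python3 -c "
from h import *;st()"
```

```text
t 8.33 p [ 0.4197 -0.3031  0.1209] z [ 0.003 -0.002 -1.   ] yaw of y -76.02 F [ 0.6  0.1 -2.1] gap 0.055 q [-0.86  0.44  1.56  0.    1.14  0.47]
time_s: 8.75
position: [0.4206, -0.3039, 0.0562]
tool_rot: [3.111, 0.382, 0.01]
ft_force: [0.2, -0.4, -2.2]
finger_gap: 0.0547
t 8.75 p [ 0.4206 -0.3039  0.0562] z [ 0.007 -0.006 -1.   ] yaw of y -76.0 F [ 0.2 -0.4 -2.2] gap 0.0547 q [-0.85  0.53  1.64  0.    0.97  0.47]
```

```bash
python3 -m pendant '-0.001 0.002 -0.012 0.34 0.4 0 0;0 0 -0.006 0 0 0 0;0 0 0 0 0 0 0;0 0 0 0 0 0 0'; python3 -c "
from h import *;st()"
```

```text
time_s: 9.08
position: [0.4205, -0.3027, 0.0391]
tool_rot: [3.115, 0.383, 0.003]
ft_force: [0.6, 1.1, -1.6]
finger_gap: 0.0547
t 9.08 p [ 0.4205 -0.3027  0.0391] z [ 0.002 -0.003 -1.   ] yaw of y -75.98 F [ 0.6  1.1 -1.6] gap 0.0547 q [-0.85  0.55  1.65 -0.    0.93  0.47]
```

```bash
python3 -m pendant '0 0.001 -0.006 0.2 0.1 0 0;0 0 0 0 0 0 0;0 0 0 0 0 0 0';for i in 1; do python3 -m pendant '0 0 -0.002 0 0 0 0;0 0 0 0 0 0 0;0 0 0 0 0 0 0';done
python3 - <<'E'
from h import *
st()
p=viewer.snapshot('scene');W=cloud(p)
x=viewer.regions_of(p,'carton_center')[0];q=W[x['region']&(p['depth']>0)];print(np.percentile(q[:,2],[50,75,90]))
E
```

```text
time_s: 9.33
position: [0.4209, -0.302, 0.0334]
tool_rot: [3.117, 0.383, 0.003]
ft_force: [0.5, 0.6, -0.7]
finger_gap: 0.0546
time_s: 9.58
position: [0.4211, -0.3022, 0.0316]
tool_rot: [3.117, 0.383, 0.003]
ft_force: [0.4, 0.1, -2.1]
finger_gap: 0.0551
t 9.58 p [ 0.4211 -0.3022  0.0316] z [ 0.002 -0.001 -1.   ] yaw of y -75.97 F [ 0.4  0.1 -2.1] gap 0.0551 q [-0.85  0.57  1.66  0.    0.92  0.47]
[0.05250251 0.05918732 0.06501138]
```

```bash
for i in 1; do python3 -m pendant '0 0 -0.002 0 0 0 0;0 0 0 0 0 0 0;0 0 0 0 0 0 0'; python3 -m pendant '0 0 -0.0015 0 0 0 0;0 0 0 0 0 0 0;0 0 0 0 0 0 0';done; python3 -c "
from h import *;st()"
```

```text
time_s: 9.93
position: [0.4211, -0.3023, 0.0295]
tool_rot: [3.116, 0.383, 0.004]
ft_force: [-0.1, -0.3, -1.4]
finger_gap: 0.0548
time_s: 10.18
position: [0.4213, -0.3024, 0.0294]
tool_rot: [3.115, 0.384, 0.004]
ft_force: [-1.1, 0.4, -1.2]
finger_gap: 0.0548
t 10.18 p [ 0.4213 -0.3024  0.0294] z [ 0.003 -0.003 -1.   ] yaw of y -75.96 F [-1.1  0.4 -1.2] gap 0.0548 q [-0.85  0.57  1.66  0.    0.91  0.47]
```

```bash
python3 -m pendant '0 0 -0.002 0.1 0.1 0 0;0 0 0 0 0 0 0;0 0 0 0 0 0 0'; python3 -m pendant '0 0 -0.001 0 0 0 0;0 0 0 0 0 0 0';python3 - <<'E'
from h import *
st()
p=viewer.snapshot('scene');W=cloud(p)
x=viewer.regions_of(p,'carton_center')[0];q=W[x['region']&(p['depth']>0)]
h=np.histogram(q[:,2],np.arange(.03,.075,.003));print(h[0],h[1].round(3))
E
```

```text
time_s: 10.43
position: [0.4215, -0.3026, 0.0295]
tool_rot: [3.115, 0.384, 0.004]
ft_force: [-1.1, -0.1, -1.8]
finger_gap: 0.0551
time_s: 10.6
position: [0.4217, -0.3027, 0.0289]
tool_rot: [3.114, 0.384, 0.004]
ft_force: [-1.4, 0.6, 1.9]
finger_gap: 0.055
t 10.6 p [ 0.4217 -0.3027  0.0289] z [ 0.003 -0.003 -1.   ] yaw of y -75.93 F [-1.4  0.6  1.9] gap 0.055 q [-0.85  0.57  1.66  0.    0.91  0.47]
[ 16  20  14  23  16  17  16  21 138 397 204  20   3   0] [0.03  0.033 0.036 0.039 0.042 0.045 0.048 0.051 0.054 0.057 0.06  0.063
 0.066 0.069 0.072]
```

```bash
python3 -m pendant '0 0 0 0 0 0 0.7;0 0 0 0 0 0 0.8;0 0 0 0 0 0 1;0 0 0 0 0 0 1;0 0 0 0 0 0 1;0 0 0 0 0 0 1'; python3 -c "
from h import *;st()"; python3 -m pendant '0 0 0.015 0 0 0 1;0 0 0.03 0 0 0 1;0 0 0.035 0 0 0 1;0 0 0.035 0 0 0 1;0 0 0.035 0 0 0 1;0 0 0 0 0 0 1'
python3 - <<'E'
from h import *
st()
for n in ['top','scene']:
    p=viewer.snapshot(n);W=cloud(p);cv2.imwrite(f'pics/{n}4.png',p['frame'])
    x=viewer.regions_of(p,'carton_center')[0];q=W[x['region']&(p['depth']>0)];q=q[(q[:,2]>.05)&(q[:,2]<.066)];print(np.median(q[:,2]),rect(q[:,:2]))
    x=viewer.regions_of(p,'handset_center')[0];q=W[x['region']&(p['depth']>0)];q=q[(q[:,2]>.045)&(q[:,2]<.066)];print(np.median(q[:,2]),rect(q[:,:2]))
E
```

```text
time_s: 11.2
position: [0.4218, -0.3029, 0.0278]
tool_rot: [3.115, 0.384, 0.004]
ft_force: [-0.6, 0.0, 1.0]
finger_gap: 0.0855
t 11.2 p [ 0.4218 -0.3029  0.0278] z [ 0.003 -0.003 -1.   ] yaw of y -75.96 F [-0.6  0.   1. ] gap 0.0855 q [-0.85  0.57  1.66  0.    0.91  0.47]
time_s: 11.7
position: [0.42, -0.301, 0.1823]
tool_rot: [-3.115, -0.383, 0.002]
ft_force: [0.8, -1.0, 0.2]
finger_gap: 0.0853
t 11.7 p [ 0.42   -0.301   0.1823] z [-0.001  0.003 -1.   ] yaw of y -75.97 F [ 0.8 -1.   0.2] gap 0.0853 q [-0.85  0.37  1.47  0.    1.31  0.47]
0.05743879381582184 (array([ 0.47410605, -0.28834109]), [56.86262130737305, 118.12971496582031], np.float32(13.945554))
0.053944174149163526 (array([0.44030707, 0.34000165]), [47.96527862548828, 185.64654541015625], np.float32(46.91015))
0.05881420406022719 (array([ 0.42271503, -0.30219635]), [56.88911819458008, 233.8279571533203], np.float32(13.971336))
0.05334526824230146 (array([0.44112589, 0.34244247]), [49.304595947265625, 185.12620544433594], np.float32(49.835155))
```

View pics/scene4.png

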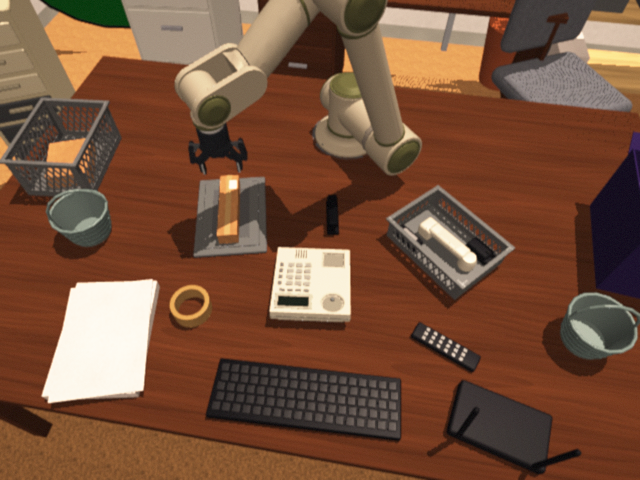

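```bash
python3 -m pendant '0.001 0.03 0.003 0 0 2 1;0.001 0.04 0.001 0 0 2 1;0.001 0.04 0.001 0 0 2 1;0.001 0.04 0.001 0 0 2 1;0.001 0.04 0.001 0 0 2 1;0.001 0.04 0.001 0 0 2 1;0.001 0.04 0 0 0 2 1;0.001 0.04 0 0 0 2 1;0.001 0.04 0 0 0 2 1;0.001 0.04 0 0 0 2 1' && python3 -m pendant '0.001 0.04 0 0 0 2 1;0.001 0.04 0 0 0 2 1;0.001 0.04 0 0 0 2 1;0.001 0.04 0 0 0 2 1;0.001 0.04 0 0 0 2 1;0.001 0.02 0 0 0 2 1;0 0 0 0 0 0 1'; python3 -c "
from h import *;st()"
```

```text
time_s: 12.83
position: [0.4222, 0.1001, 0.1724]
tool_rot: [-2.982, -0.915, 0.042]
ft_force: [1.3, -0.5, 0.5]
finger_gap: 0.0851
time_s: 13.42
position: [0.4224, 0.3355, 0.1647]
tool_rot: [-2.859, -1.25, 0.066]
ft_force: [0.4, 0.2, 0.3]
finger_gap: 0.0853
t 13.42 p [0.4224 0.3355 0.1647] z [-0.047  0.002 -0.999] yaw of y -42.82 F [0.4 0.2 0.3] gap 0.0853 q [0.44 0.44 1.41 0.02 1.34 1.18]
```

```bash
python3 -m pendant '0.01 0.003 0.02 0 -1.4 0 1;0.008 0.002 0.015 0 -1.3 0 1;0 0 0 0 0 0 1;0 0 0 0 0 0 1'
python3 - <<'E'
from h import *
st()
p=viewer.snapshot('wrist');cv2.imwrite('pics/w5.png',p['frame']);W=cloud(p)
for t in ['handset_center','power_brick','mouse','basket']:
  for x in viewer.regions_of(p,t)[:1]:
    q=W[x['region']&(p['depth']>0)];print(t,x['p'],x['extent'],np.percentile(q[:,2],[5,50,95]).round(3))
    if 'hand' in t:
        q=q[(q[:,2]>.02)&(q[:,2]<.075)]
        c,s,a=rect(q[:,:2]);print(c,s,a)
        a=np.radians(47);u=np.array([np.cos(a),np.sin(a)]);v=np.array([-u[1],u[0]])
        S=(q[:,:2]-c)@u;T=(q[:,:2]-c)@v;cs=[]
        for k in np.arange(-.09,.091,.01):
            m=(abs(S-k)<.005)&(q[:,2]>.045)
            if m.sum()>10: print(round(k,3),T[m].min().round(4),T[m].max().round(4),((T[m].min()+T[m].max())/2).round(4),np.median(q[m,2]).round(4))
E
```

```text
time_s: 13.75
position: [0.4387, 0.3406, 0.1949]
tool_rot: [-2.877, -1.261, 0.015]
ft_force: [0.3, -0.5, -0.2]
finger_gap: 0.0851
t 13.75 p [0.4387 0.3406 0.1949] z [-0.009 -0.004 -1.   ] yaw of y -42.67 F [ 0.3 -0.5 -0.2] gap 0.0851 q [0.45 0.42 1.34 0.   1.39 1.19]
handset_center 0.78 [288.6, 101.6, 351.9, 319.4] [0.044 0.055 0.058]
[0.44161172 0.34491196] [49.97041320800781, 188.96237182617188] 48.486668
-0.09 -0.026 0.0217 -0.0022 0.0498
-0.08 -0.0259 0.0216 -0.0022 0.0504
-0.07 -0.0257 0.0224 -0.0016 0.0504
-0.06 -0.0254 0.0223 -0.0015 0.0545
-0.05 -0.0241 0.0203 -0.0019 0.056
-0.04 -0.0211 0.0191 -0.001 0.0562
-0.03 -0.0206 0.0191 -0.0008 0.0564
-0.02 -0.0206 0.0189 -0.0009 0.0564
-0.01 -0.0203 0.0197 -0.0003 0.0564
-0.0 -0.02 0.0195 -0.0003 0.0563
0.01 -0.0197 0.0202 0.0002 0.0564
0.02 -0.0195 0.02 0.0003 0.0563
0.03 -0.0193 0.0207 0.0007 0.0563
0.04 -0.0189 0.0207 0.0009 0.0562
0.05 -0.0187 0.0213 0.0013 0.0561
0.06 -0.0184 0.0212 0.0014 0.0538
0.07 -0.019 0.0228 0.0019 0.0514
0.08 -0.0181 0.0218 0.0019 0.0512
0.09 -0.0122 0.0169 0.0023 0.0501
power_brick 0.69 [367.2, 252.6, 414.6, 344.5] [0.018 0.034 0.036]
mouse 0.67 [218.2, 77.7, 278.4, 182.4] [0.018 0.035 0.037]
basket 0.68 [168.2, 27.4, 491.6, 394.3] [0.004 0.025 0.081]
```

View pics/w5.png

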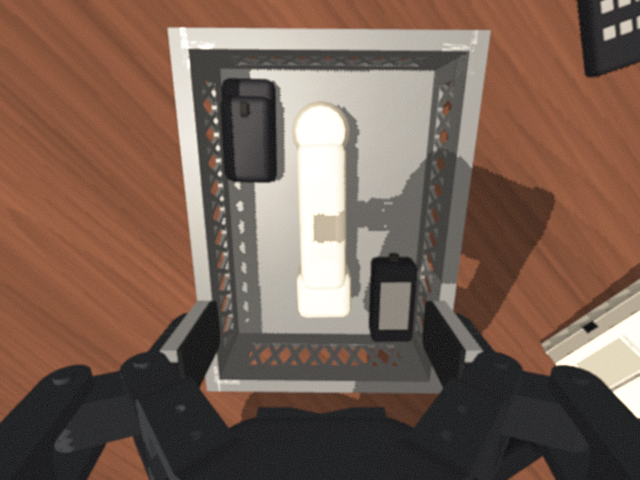

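```bash
python3 -m pendant '0 0.001 -0.03 0.2 -0.5 1 0.75;0 0 -0.03 0 0 0 0.75;0 0 -0.03 0 0 0 0.75;0 0 0 0 0 0 0.75;0 0 0 0 0 0 0.75'; python3 -c "
from h import *;st()"
```

```text
time_s: 14.42
position: [0.4385, 0.3407, 0.1029]
tool_rot: [-2.867, -1.285, -0.004]
ft_force: [0.1, -0.2, -0.4]
finger_gap: 0.064
t 14.42 p [0.4385 0.3407 0.1029] z [ 0.002  0.001 -1.   ] yaw of y -41.72 F [ 0.1 -0.2 -0.4] gap 0.064 q [0.45 0.51 1.48 0.   1.15 1.18]
```

```bash
python3 -m pendant '0.0005 0.001 -0.025 0 0.1 0 0.75;0 0 -0.025 0 0 0 0.75;0 0 -0.015 0 0 0 0.75;0 0 -0.007 0 0 0 0.75;0 0 0 0 0 0 0.75;0 0 0 0 0 0 0.75'; python3 -c "
from h import *;st()"
```

```text
time_s: 14.92
position: [0.4434, 0.3434, 0.0375]
tool_rot: [-2.866, -1.283, -0.021]
ft_force: [-0.2, -0.4, -1.0]
finger_gap: 0.0637
t 14.92 p [0.4434 0.3434 0.0375] z [ 0.012  0.007 -1.   ] yaw of y -41.76 F [-0.2 -0.4 -1. ] gap 0.0637 q [0.45 0.61 1.54 0.   0.98 1.18]
```

```bash
python3 -m pendant '-0.004 -0.001 -0.006 -0.4 0.7 0.1 0.75;0 0 -0.005 0 0 0 0.75;0 0 0 0 0 0 0.75;0 0 0 0 0 0 0.75'
python3 - <<'E'
from h import *;st()
p=viewer.snapshot('wrist');cv2.imwrite('pics/w6.png',p['frame'])
E
```

```text
time_s: 15.25
position: [0.4408, 0.3433, 0.0296]
tool_rot: [-2.866, -1.286, -0.008]
ft_force: [-0.7, -0.1, 0.3]
finger_gap: 0.0643
t 15.25 p [0.4408 0.3433 0.0296] z [ 0.004  0.002 -1.   ] yaw of y -41.65 F [-0.7 -0.1  0.3] gap 0.0643 q [0.45 0.62 1.54 0.   0.98 1.18]
```

View pics/w6.png

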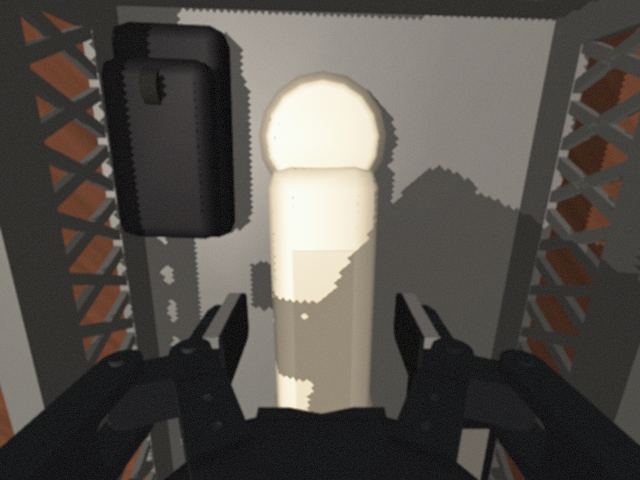

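Fingers straddle the bar symmetrically (pads at cols 240 and 400, bar 275–372), mouse clear. Fine-adjust and close.

```bash
python3 -m pendant '-0.001 -0.001 -0.004 -0.1 0.2 0 0.75;0 0 0 0 0 0 0.5;0 0 0 0 0 0 0.4;0 0 0 0 0 0 0.2;0 0 0 0 0 0 0;0 0 0 0 0 0 0;0 0 0 0 0 0 0'; python3 -c "
from h import *;st()"; python3 -m pendant '0 0 0.01 0 0 0 0;0 0 0.025 0 0 0 0;0 0 0.035 0 0 0 0;0 0 0.035 0 0 0 0;0 0 0.035 0 0 0 0;0 0 0.03 0 0 0 0;0 0 0 0 0 0 0;0 0 0 0 0 0 0'; python3 -c "
from h import *;st()"
```

```text
time_s: 15.88
position: [0.4401, 0.3424, 0.0259]
tool_rot: [-2.866, -1.287, -0.003]
ft_force: [-0.6, 0.4, 0.4]
finger_gap: 0.0388
t 15.88 p [0.4401 0.3424 0.0259] z [ 0.002  0.001 -1.   ] yaw of y -41.64 F [-0.6  0.4  0.4] gap 0.0388 q [ 0.45  0.62  1.55 -0.    0.97  1.18]
time_s: 16.55
position: [0.4359, 0.3402, 0.2053]
tool_rot: [2.866, 1.286, -0.008]
ft_force: [0.2, -0.3, -3.2]
finger_gap: 0.039
t 16.55 p [0.4359 0.3402 0.2053] z [-0.005 -0.002 -1.   ] yaw of y -41.66 F [ 0.2 -0.3 -3.2] gap 0.039 q [ 0.45  0.41  1.33 -0.    1.41  1.18]
```

```bash
cat > rectify.py <<'E'
from h import *
yaw=np.radians(7.06);a=.14
X=np.array([np.cos(yaw)*np.cos(a),np.sin(yaw)*np.cos(a),np.sin(a)]);Y=np.array([-np.sin(yaw),np.cos(yaw),0]);Z=np.cross(X,Y)
C=np.array([.6295,-.0155,.0505])
def rectimg(p,h=0,ppm=2.0):
    # rows: x from +130 to -130 ; cols: y from +120 to -120 mm
    xs=np.arange(130,-130,-1/ppm)/1000;ys=np.arange(120,-120,-1/ppm)/1000
    g=C+xs[:,None,None]*X+ys[None,:,None]*Y+h*Z
    uv=proj(p,g.reshape(-1,3)).reshape(len(xs),len(ys),2).astype(np.float32)
    return cv2.remap(p['frame'],uv[...,0],uv[...,1],cv2.INTER_CUBIC)
E
python3 - <<'E'
from rectify import *
ims=[]
for n in ['top','scene']:
    p=viewer.snapshot(n);r=rectimg(p);ims.append(r)
    W=cloud(p);L=(W-C)@np.stack([X,Y,Z],1)
    m=(abs(L[...,0])<.1)&(abs(L[...,1])<.095);z=L[m][:,2];print(n,np.median(z),'clean region',np.median(L[(abs(L[...,0])<.1)&(L[...,1]>-.02)&(L[...,1]<.02)][:,2]))
    g=(abs(L[...,0])<.1)&(L[...,1]>-.02)&(L[...,1]<.02);q=L[g];c=np.linalg.lstsq(np.c_[q[:,:2],np.ones(len(q))],q[:,2],rcond=None)[0];print(c)
    # floors
    for cx in (.072,-.072):
        g=(np.hypot(L[...,0]-cx,L[...,1]-.055)<.016);print('floor',cx,np.median(L[g][:,2]))
    # brightness outline
    m=(np.abs(L[...,2])<.006)&(abs(L[...,0])<.13)&(abs(L[...,1])<.125)
    q=L[m];print('x ext',np.percentile(q[:,0],[.3,99.7]),'y ext',np.percentile(q[:,1],[.3,99.7]),rect(q[:,:2]))
cv2.imwrite('pics/rect7.png',cv2.resize(np.hstack(ims),(800,433)))
cv2.imwrite('r_top.png',ims[0]);cv2.imwrite('r_scene.png',ims[1])
E
```

```text
top 0.00017047283206076124 clean region 0.0008459207398462494
[ 0.00587579 -0.06027079  0.00094253]
floor 0.072 -0.006872431938791929
floor -0.072 -0.007342241529539521
x ext [-0.10838427  0.10645277] y ext [-0.09983551  0.09908652] (array([-0.00096706, -0.0004708 ]), [200.21624755859375, 216.34400939941406], np.float32(179.92975))
scene 0.000776959323777255 clean region 0.0014387567074823004
[-0.10687225 -0.05887618 -0.00192298]
floor 0.072 -0.006484574205064028
floor -0.072 -0.007002790132400587
x ext [-0.10830114  0.10968386] y ext [-0.10031879  0.09800672] (array([-0.0002397 , -0.00181079]), [199.26185607910156, 223.55010986328125], np.float32(179.56061))
```

View pics/rect7.png

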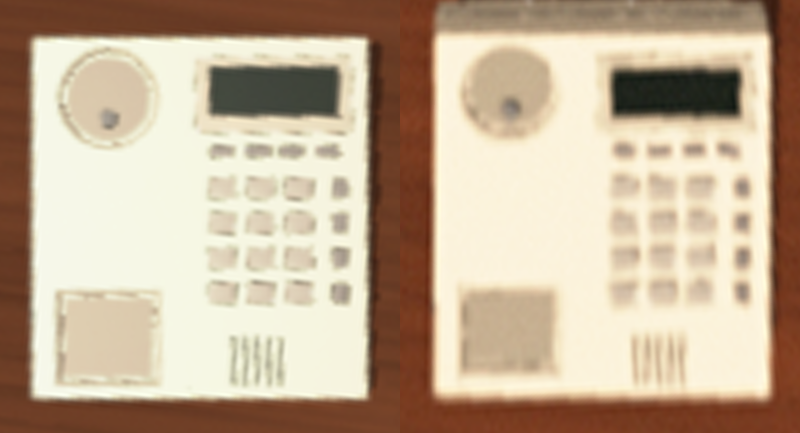

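```bash
cat > plan.py <<'E'
from rectify import *
import sys
Cp=C+.0003*X-.0005*Y+.001*Z
OFF=np.array([-.0029,0,-.0181])
RT=np.stack([X,-Y,-Z],1)
def tgt(h,off=OFF):
    return Cp+.055*Y+.032*Z+off[0]*X+off[1]*Y+(off[2]+h)*Z
def delta(h,off=OFF):
    s,R=st();d=tgt(h,off)-s['position'];rv=np.degrees(Rn.from_matrix(RT@R.T).as_rotvec())
    print('target',tgt(h,off).round(4),'delta',d.round(4),'turn',rv.round(2),'in cradle axes',(d@np.stack([X,Y,Z],1)).round(4))
if __name__=='__main__': delta(float(sys.argv[1]))
E
python3 plan.py 0.06
```

```text
t 16.65 p [0.4359 0.3402 0.2042] z [-0.006 -0.003 -1.   ] yaw of y -41.65 F [ 0.5  0.2 -2.7] gap 0.0398 q [ 0.45  0.41  1.33 -0.    1.41  1.18]
target [0.6099 0.037  0.1243] delta [ 0.174  -0.3032 -0.0799] turn [  3.85  -7.63 -41.22] in cradle axes [ 0.1229 -0.3223 -0.098 ]
```

```bash
python3 -m pendant '0.006 -0.012 0 0 0 -2 0;0.0145 -0.0253 0 0 0 -3.45 0;0.0145 -0.0253 0 0 0 -3.45 0;0.0145 -0.0253 0 0 0 -3.45 0;0.0145 -0.0253 0 0 0 -3.45 0;0.0145 -0.0253 0 0 0 -3.45 0;0.0145 -0.0253 0 0 0 -3.45 0;0.0145 -0.0253 0 0 0 -3.45 0;0.0145 -0.0253 0 0 0 -3.45 0;0.0145 -0.0253 0 0 0 -3.45 0' && python3 -m pendant '0.0145 -0.0253 0 0 0 -3.45 0;0.01 -0.018 0 0 0 -2 0;0 0 0 0 0 0 0;0 0 0 0 0 0 0'; python3 plan.py 0.06
```

```text
time_s: 17.48
position: [0.5699, 0.0864, 0.1891]
tool_rot: [-3.111, -0.368, 0.057]
ft_force: [0.9, -0.1, -2.4]
finger_gap: 0.0393
time_s: 17.82
position: [0.5953, 0.0317, 0.1814]
tool_rot: [-3.124, -0.186, 0.076]
ft_force: [-0.3, -0.3, -2.3]
finger_gap: 0.039
t 17.82 p [0.5953 0.0317 0.1814] z [-0.049  0.008 -0.999] yaw of y -83.22 F [-0.3 -0.3 -2.3] gap 0.039 q [-0.15  0.52  1.21  0.    1.46  1.31]
target [0.6099 0.037  0.1243] delta [ 0.0145  0.0053 -0.0571] turn [  0.51 -10.77   0.21] in cradle axes [ 0.007   0.0034 -0.0587]
```

```bash
python3 -m pendant '0.0036 0.0013 -0.01 0.1 -2.7 0 0;0.0036 0.0013 -0.01 0.1 -2.7 0 0;0.0036 0.0013 -0.01 0.1 -2.7 0 0;0.0036 0.0013 -0.01 0.1 -2.7 0 0;0 0 0 0 0 0 0;0 0 0 0 0 0 0'; python3 plan.py 0.06
```

```text
time_s: 18.32
position: [0.6057, 0.0386, 0.1345]
tool_rot: [-3.12, -0.187, -0.212]
ft_force: [-0.8, -0.4, -1.6]
finger_gap: 0.0393
t 18.32 p [0.6057 0.0386 0.1345] z [ 0.134  0.017 -0.991] yaw of y -83.12 F [-0.8 -0.4 -1.6] gap 0.0393 q [-0.15  0.51  1.39  0.04  1.11  1.29]
target [0.6099 0.037  0.1243] delta [ 0.0042 -0.0017 -0.0102] turn [-0.03 -0.26  0.18] in cradle axes [ 0.0025 -0.0022 -0.0106]
```

```bash
python3 -m pendant '0.004 -0.0017 -0.01 0 -0.3 0.2 0;0 0 0 0 0 0 0;0 0 0 0 0 0 0;0 0 0 0 0 0 0'
python3 - <<'E'
from plan import *
import pickle
delta(.06)
for n in ['scene','top','wrist']:
    p=viewer.snapshot(n);cv2.imwrite(f'pics/{n}8.png',p['frame']);pickle.dump(p,open(n+'8.pkl','wb'))
    W=cloud(p);x=viewer.regions_of(p,'handset_center')
    if not x: print(n,'none');continue
    x=x[0];q=W[x['region']&(p['depth']>0)];L=(q-Cp)@np.stack([X,Y,Z],1)
    print(n,x['p'],x['extent'],len(q),'z',np.percentile(L[:,2],[2,25,50,75,98]).round(4))
    L=L[(L[:,2]>.075)&(L[:,2]<.115)]
    print('x',L[:,0].min().round(4),L[:,0].max().round(4),'y',L[:,1].min().round(4),L[:,1].max().round(4))
    for k in np.arange(-.09,.1,.01):
        m=(abs(L[:,0]-k)<.005)
        if m.sum()>8: print(round(k,3),L[m,1].min().round(4),L[m,1].max().round(4),np.percentile(L[m,2],[50,95]).round(4))
E
```

```text
time_s: 18.65
position: [0.61, 0.0375, 0.124]
tool_rot: [-3.119, -0.196, -0.215]
ft_force: [-1.0, -0.7, -2.5]
finger_gap: 0.0392
t 18.65 p [0.61   0.0375 0.124 ] z [ 0.136  0.018 -0.99 ] yaw of y -82.82 F [-1.  -0.7 -2.5] gap 0.0392 q [-0.15  0.52  1.39  0.04  1.09  1.28]
target [0.6099 0.037  0.1243] delta [-0.0001 -0.0005  0.0003] turn [-0.03 -0.12 -0.12] in cradle axes [-0.0001 -0.0005  0.0003]
scene 0.92 [326.1, 244.2, 342.9, 296.2] 865 z [0.0005 0.0923 0.1005 0.104  0.1073]
x -0.0354 0.0951 y 0.0322 0.0781
-0.03 0.0417 0.0692 [0.1049 0.1069]
-0.02 0.0369 0.0747 [0.1042 0.1065]
-0.01 0.0371 0.0747 [0.1039 0.1073]
-0.0 0.0372 0.0747 [0.1037 0.1063]
0.01 0.0354 0.0747 [0.1037 0.1069]
0.02 0.0355 0.0748 [0.1042 0.1066]
0.03 0.0357 0.0749 [0.1037 0.1061]
0.04 0.0359 0.0721 [0.1032 0.1059]
0.05 0.0362 0.0722 [0.1033 0.1062]
0.06 0.0344 0.0724 [0.1003 0.1055]
0.07 0.0322 0.0777 [0.0982 0.102 ]
0.08 0.0324 0.0781 [0.0974 0.1012]
0.09 0.0374 0.0735 [0.0879 0.0992]
top 0.78 [283.3, 161.8, 308.1, 239.4] 556 z [0.0857 0.0962 0.0983 0.1005 0.3378]
x -0.0918 0.092 y 0.0307 0.0786
-0.09 0.0316
[... 285 characters left out ...]
693 [0.0928 0.0991]
wrist 0.95 [252.7, 66.4, 384.7, 414.6] 36455 z [0.0881 0.0995 0.1033 0.1047 0.1058]
x -0.0578 0.0943 y 0.0318 0.0811
-0.06 0.0318 0.0811 [0.0756 0.0778]
-0.05 0.0326 0.0799 [0.0785 0.0812]
-0.04 0.0367 0.0763 [0.0972 0.103 ]
-0.03 0.0364 0.0765 [0.1045 0.1057]
-0.02 0.0364 0.0765 [0.1046 0.1058]
-0.01 0.0369 0.0762 [0.1046 0.1057]
-0.0 0.0369 0.0761 [0.1045 0.1057]
0.01 0.0366 0.0767 [0.1045 0.1057]
0.02 0.0366 0.0766 [0.1045 0.1057]
0.03 0.0367 0.0767 [0.1044 0.1057]
0.04 0.0367 0.0768 [0.1042 0.1054]
0.05 0.0366 0.0768 [0.1041 0.1054]
0.06 0.0338 0.0797 [0.1015 0.1043]
0.07 0.0332 0.0807 [0.0993 0.1008]
0.08 0.0337 0.08 [0.0989 0.1003]
0.09 0.0385 0.0751 [0.0967 0.0993]
```

View pics/scene8.png

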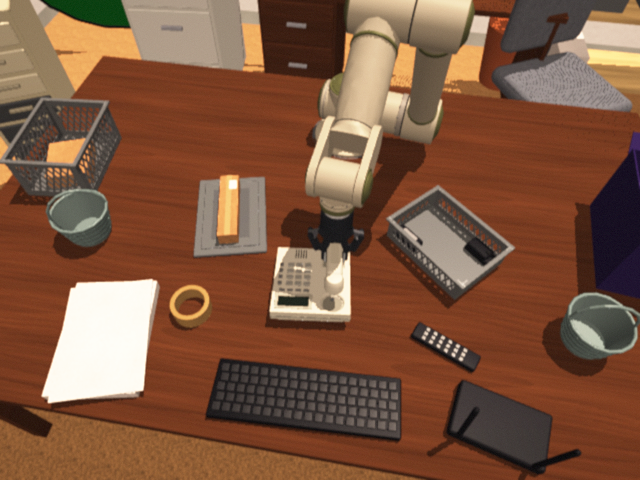

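View pics/wrist8.png

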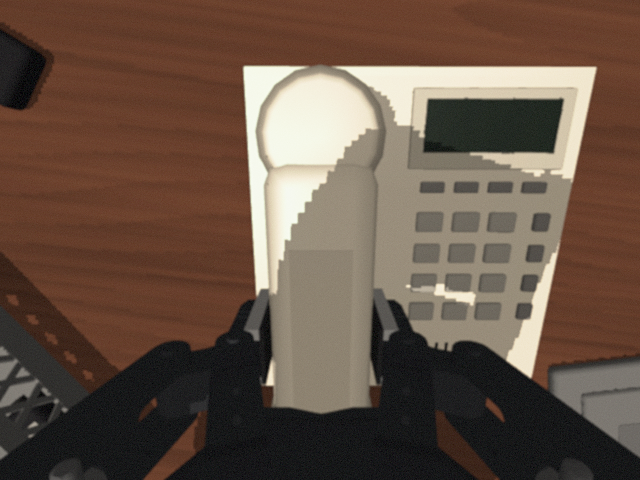

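View pics/top8.png

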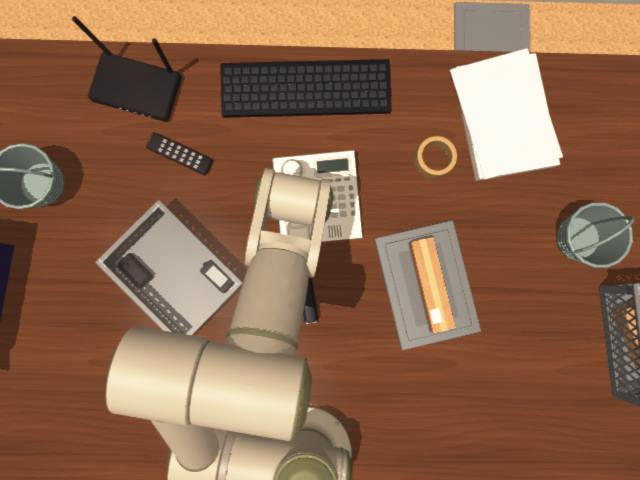

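Run:
```python
from plan import *
import pickle
p=pickle.load(open('wrist8.pkl','rb'));K=p['K'];R=Rn.from_rotvec(p['attitude']).as_matrix()
for u,v in [(244,67),(596,66),(256,260),(525,380)]:
    d=R@np.array([(u-K[0,2])/K[0,0],-(v-K[1,2])/K[1,1],-1]);s=((Cp-p['position'])@Z)/(d@Z);w=p['position']+s*d
    print(u,v,((w-Cp)@np.stack([X,Y,Z],1)).round(4))
W=cloud(p);L=(W-Cp)@np.stack([X,Y,Z],1);m=(abs(L[...,2])<.01)&(L[...,0]>-.1)&(L[...,0]<.12)&(abs(L[...,1])<.12);q=L[m];print(np.median(q[:,2]))
for k in (.09,.06,.03,0,-.03):
    r=q[(abs(q[:,0]-k)<.003)];print(k,r[:,1].min().round(4),r[:,1].max().round(4))
print(np.percentile(q[:,0],99.8))
```

```text
244 67 [0.108  0.1002 0.    ]
596 66 [ 0.1088 -0.0991  0.    ]
256 260 [-0.0083  0.0995  0.    ]
525 380 [-0.1026 -0.0953  0.    ]
0.00028604308789806273
0.09 -0.0993 0.101
0.06 -0.0999 0.101
0.03 -0.0996 0.1008
0 -0.0996 0.1006
-0.03 -0.0995 0.1009
0.10840584242082227
```

```bash
python3 -m pendant '0.0025 -0.0005 -0.013 0 0 0 0;0.002 0 -0.014 0 0 0 0;0.0015 0 -0.011 0 0 0 0;0 0 0 0 0 0 0;0 0 0 0 0 0 0'; python3 plan.py 0.015
```

```text
time_s: 19.37
position: [0.6167, 0.0369, 0.0863]
tool_rot: [-3.119, -0.196, -0.221]
ft_force: [0.5, -0.1, -2.5]
finger_gap: 0.0396
t 19.37 p [0.6167 0.0369 0.0863] z [ 0.14   0.017 -0.99 ] yaw of y -82.82 F [ 0.5 -0.1 -2.5] gap 0.0396 q [-0.15  0.58  1.42  0.04  1.01  1.28]
target [0.6161 0.0378 0.0797] delta [-0.0006  0.0009 -0.0066] turn [ 0.    0.1  -0.12] in cradle axes [-0.0014  0.001  -0.0064]
```

```bash
python3 -m pendant '0 0 -0.007 0 0 0 0;0.0005 0 -0.007 0 0 0 0;0 0 0 0 0 0 0;0 0 0 0 0 0 0'; python3 plan.py 0.0
```

```text
time_s: 19.7
position: [0.6177, 0.0368, 0.0723]
tool_rot: [-3.119, -0.196, -0.224]
ft_force: [-0.5, -0.4, -2.1]
finger_gap: 0.0389
t 19.7 p [0.6177 0.0368 0.0723] z [ 0.142  0.017 -0.99 ] yaw of y -82.82 F [-0.5 -0.4 -2.1] gap 0.0389 q [-0.15  0.6   1.43  0.05  0.97  1.27]
target [0.6182 0.038  0.0649] delta [ 0.0005  0.0012 -0.0074] turn [ 0.02  0.2  -0.12] in cradle axes [-0.0004  0.0012 -0.0074]
```

```bash
python3 -m pendant '0.0005 0.0004 -0.003 0 0.2 -0.1 0;0 0 0 0 0 0 0;0 0 0 0 0 0 0'; python3 -m pendant '0.0003 0 -0.002 0 0 0 0;0 0 0 0 0 0 0;0 0 0 0 0 0 0'; python3 plan.py 0.0
```

```text
time_s: 19.95
position: [0.6185, 0.0372, 0.0696]
tool_rot: [-3.12, -0.193, -0.22]
ft_force: [-0.1, -0.4, -2.1]
finger_gap: 0.039
time_s: 20.2
position: [0.6191, 0.0372, 0.0679]
tool_rot: [-3.12, -0.193, -0.221]
ft_force: [-0.6, -0.3, -2.3]
finger_gap: 0.0391
t 20.2 p [0.6191 0.0372 0.0679] z [ 0.14   0.017 -0.99 ] yaw of y -82.93 F [-0.6 -0.3 -2.3] gap 0.0391 q [-0.15  0.6   1.43  0.04  0.97  1.28]
target [0.6182 0.038  0.0649] delta [-0.0009  0.0008 -0.003 ] turn [ 0.03  0.09 -0.01] in cradle axes [-0.0012  0.0009 -0.0028]
```

```bash
python3 -m pendant '-0.0003 0 -0.0015 0 0 0 0;0 0 0 0 0 0 0;0 0 0 0 0 0 0'; python3 -m pendant '-0.0003 0 -0.0015 0 0 0 0;0 0 0 0 0 0 0;0 0 0 0 0 0 0'; python3 plan.py 0.0
```

```text
time_s: 20.45
position: [0.6189, 0.0372, 0.0664]
tool_rot: [-3.12, -0.193, -0.222]
ft_force: [-0.3, -0.7, -1.8]
finger_gap: 0.0387
time_s: 20.7
position: [0.6186, 0.0372, 0.0648]
tool_rot: [-3.12, -0.193, -0.222]
ft_force: [0.6, 0.2, -1.4]
finger_gap: 0.039
t 20.7 p [0.6186 0.0372 0.0648] z [ 0.141  0.016 -0.99 ] yaw of y -82.93 F [ 0.6  0.2 -1.4] gap 0.039 q [-0.15  0.61  1.44  0.04  0.96  1.28]
target [0.6182 0.038  0.0649] delta [-0.0004  0.0008  0.0001] turn [ 0.04  0.13 -0.01] in cradle axes [-0.0003  0.0008  0.0001]
```

```bash
python3 -m pendant '0 0 -0.001 0 0 0 0;0 0 0 0 0 0 0;0 0 0 0 0 0 0'; python3 -m pendant '0 0 -0.001 0 0 0 0;0 0 0 0 0 0 0;0 0 0 0 0 0 0'
python3 - <<'E'
from plan import *
delta(0)
for n in ['wrist','scene']:
    p=viewer.snapshot(n);cv2.imwrite(f'pics/{n}9.png',p['frame']);W=cloud(p);x=viewer.regions_of(p,'handset_center')[0]
    q=W[x['region']&(p['depth']>0)];L=(q-Cp)@np.stack([X,Y,Z],1)
    for k in np.arange(-.04,.1,.02):
        m=(abs(L[:,0]-k)<.005)&(L[:,2]>.025)&(L[:,2]<.06)
        if m.sum()>8: print(n,round(k,3),L[m,1].min().round(4),L[m,1].max().round(4),np.percentile(L[m,2],[50,95]).round(4))
    m=(abs(L[:,2]-.04)<.02);print(L[m,0].max())
E
```

```text
time_s: 20.95
position: [0.6187, 0.0372, 0.0641]
tool_rot: [-3.12, -0.193, -0.223]
ft_force: [-1.0, -1.1, -1.1]
finger_gap: 0.0392
time_s: 21.2
position: [0.6187, 0.0372, 0.0644]
tool_rot: [-3.12, -0.193, -0.225]
ft_force: [0.9, 0.2, -1.5]
finger_gap: 0.039
t 21.2 p [0.6187 0.0372 0.0644] z [ 0.142  0.016 -0.99 ] yaw of y -82.92 F [ 0.9  0.2 -1.5] gap 0.039 q [-0.15  0.61  1.44  0.05  0.96  1.28]
target [0.6182 0.038  0.0649] delta [-0.0006  0.0008  0.0005] turn [ 0.05  0.22 -0.02] in cradle axes [-0.0004  0.0009  0.0006]
wrist -0.04 0.0351 0.075 [0.0364 0.0387]
wrist -0.02 0.0352 0.0753 [0.0439 0.045 ]
wrist 0.0 0.0357 0.0749 [0.044  0.0451]
wrist 0.02 0.0352 0.0754 [0.044  0.0453]
wrist 0.04 0.0352 0.0755 [0.0438 0.045 ]
wrist 0.06 0.0326 0.0777 [0.0412 0.044 ]
wrist 0.08 0.0325 0.0784 [0.0387 0.0401]
0.09440848546849603
scene -0.02 0.0385 0.0724 [0.0438 0.0473]
scene 0.0 0.0363 0.0698 [0.0435 0.0465]
scene 0.02 0.0344 0.0726 [0.0431 0.0471]
scene 0.04 0.0349 0.0728 [0.0435 0.0467]
scene 0.06 0.0354 0.0731 [0.0403 0.0458]
scene 0.08 0.0337 0.076 [0.0374 0.0407]
0.09551941718494847
```

```bash
python3 -m pendant '0 0 -0.0015 0 0.2 0 0;0 0 0 0 0 0 0;0 0 0 0 0 0 0'; python3 -m pendant '0 0 -0.0015 0 0.1 0 0;0 0 0 0 0 0 0;0 0 0 0 0 0 0'; python3 plan.py 0
```

```text
time_s: 21.65
position: [0.6189, 0.0372, 0.0645]
tool_rot: [-3.12, -0.193, -0.221]
ft_force: [-0.2, -0.8, -2.0]
finger_gap: 0.0389
time_s: 21.9
position: [0.6191, 0.0372, 0.0641]
tool_rot: [-3.121, -0.194, -0.219]
ft_force: [-0.7, -0.4, -2.3]
finger_gap: 0.039
t 21.9 p [0.6191 0.0372 0.0641] z [ 0.139  0.016 -0.99 ] yaw of y -82.91 F [-0.7 -0.4 -2.3] gap 0.039 q [-0.15  0.61  1.44  0.04  0.96  1.28]
target [0.6182 0.038  0.0649] delta [-0.0009  0.0008  0.0008] turn [ 0.08  0.03 -0.03] in cradle axes [-0.0007  0.0009  0.0009]
```

View pics/wrist9.png

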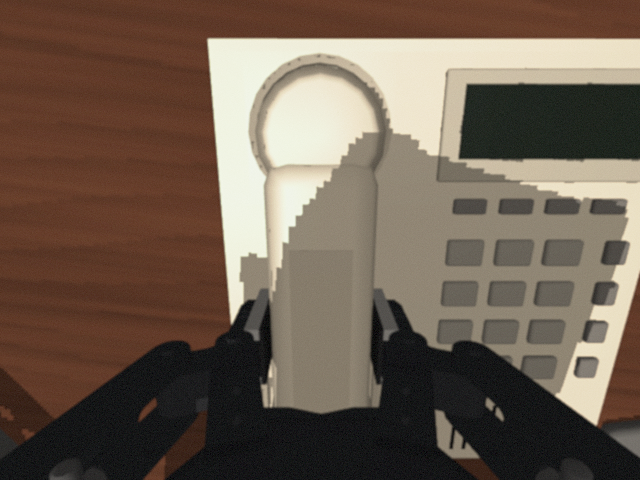

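```bash
python3 -m pendant '0 0 -0.002 0 0 0 0;0 0 -0.002 0 0 0 0'; python3 -m pendant '0 0 -0.002 0 0 0 0;0 0 0 0 0 0 0';python3 plan.py 0
```

```text
time_s: 22.07
position: [0.6192, 0.0372, 0.064]
tool_rot: [-3.121, -0.194, -0.223]
ft_force: [-10.3, -0.4, 22.0]
finger_gap: 0.0393
time_s: 22.23
position: [0.6191, 0.0372, 0.0646]
tool_rot: [-3.121, -0.194, -0.226]
ft_force: [-0.4, 0.1, -2.2]
finger_gap: 0.0391
t 22.23 p [0.6191 0.0372 0.0646] z [ 0.143  0.015 -0.99 ] yaw of y -82.89 F [-0.4  0.1 -2.2] gap 0.0391 q [-0.15  0.61  1.44  0.04  0.96  1.28]
target [0.6182 0.038  0.0649] delta [-0.0009  0.0008  0.0003] turn [ 0.12  0.28 -0.05] in cradle axes [-0.0007  0.0009  0.0004]
```

```bash
python3 -m pendant '0 0 0 0 0 0 0.55;0 0 0 0 0 0 0.6;0 0 0 0 0 0 0.7;0 0 0 0 0 0 0.8;0 0 0 0 0 0 0.8;0 0 0 0 0 0 0.8'; python3 plan.py 0
```

```text
time_s: 22.73
position: [0.6196, 0.0371, 0.0636]
tool_rot: [-3.121, -0.194, -0.226]
ft_force: [-0.3, -1.1, 0.1]
finger_gap: 0.0683
t 22.73 p [0.6196 0.0371 0.0636] z [ 0.143  0.015 -0.99 ] yaw of y -82.9 F [-0.3 -1.1  0.1] gap 0.0683 q [-0.15  0.61  1.44  0.04  0.95  1.28]
target [0.6182 0.038  0.0649] delta [-0.0014  0.0009  0.0013] turn [ 0.12  0.28 -0.04] in cradle axes [-0.0011  0.0011  0.0015]
```

Retreat along the face normal, then clear of the view.

```bash
python3 -m pendant '-0.002 0 0.014 0 0 0 0.8;-0.004 0 0.028 0 0 0 0.8;-0.005 0 0.035 0 0 0 0.8;-0.005 0 0.035 0 0 0 0.8;-0.02 0 0.03 0 0 0 0.8;-0.035 0 0.01 0 0 0 0.8;-0.035 0 0.01 0 0 0 0.8;-0.035 0 0.01 0 0 0 0.8;-0.035 0 0.01 0 0 0 0.8;0 0 0 0 0 0 0.8'
python3 - <<'E'
from plan import *
st()
for n in ['scene','top']:
    p=viewer.snapshot(n);cv2.imwrite(f'pics/{n}10.png',p['frame']);W=cloud(p);B=np.stack([X,Y,Z],1)
    x=viewer.regions_of(p,'handset_center')[0]
    q=W[x['region']&(p['depth']>0)];L=(q-Cp)@B;print(n,x['p'],x['extent'])
    for k in np.arange(-.09,.1,.02):
        m=(abs(L[:,0]-k)<.005)&(L[:,2]>.025)&(L[:,2]<.06)
        if m.sum()>8: print(n,round(k,3),L[m,1].min().round(4),L[m,1].max().round(4),np.percentile(L[m,2],[50,95]).round(4))
    m=(abs(L[:,2]-.04)<.02);print(L[m,0].min(),L[m,0].max())
    x=viewer.regions_of(p,'carton_center')[0];q=W[x['region']&(p['depth']>0)];q=q[(q[:,2]>.05)&(q[:,2]<.066)];print('carton',np.median(q[:,2]),rect(q[:,:2]))
    for t in ['power_brick','mouse']:
        x=viewer.regions_of(p,t)[0];q=W[x['region']&(p['depth']>0)];print(t,x['p'],np.median(q,0).round(3))
    f=p['frame'];c=proj(p,Cp)[0].astype(int);cv2.imwrite(f'pics/{n}10c.png',cv2.resize(f[c[1]-60:c[1]+60,c[0]-60:c[0]+60],(480,480),interpolation=cv2.INTER_CUBIC))
E
```

```text
time_s: 23.57
position: [0.4351, 0.0373, 0.2496]
tool_rot: [-3.121, -0.194, -0.221]
ft_force: [1.3, 0.1, 1.6]
finger_gap: 0.0684
t 23.57 p [0.4351 0.0373 0.2496] z [ 0.14   0.015 -0.99 ] yaw of y -82.89 F [1.3 0.1 1.6] gap 0.0684 q [-0.21  0.1   1.64  0.05  1.27  1.22]
scene 0.96 [323.8, 245.5, 341.4, 309.6]
scene -0.09 0.029 0.0779 [0.0361 0.0385]
scene -0.07 0.0293 0.0781 [0.0377 0.0413]
scene -0.05 0.03 0.0754 [0.043  0.0459]
scene -0.03 0.0356 0.0724 [0.0429 0.0466]
scene -0.01 0.0386 0.0726 [0.0435 0.047 ]
scene 0.01 0.0365 0.0727 [0.0435 0.0465]
scene 0.03 0.0371 0.0727 [0.0441 0.047 ]
scene 0.05 0.0376 0.0727 [0.0433 0.0472]
scene 0.07 0.0312 0.0732 [0.0388 0.0416]
scene 0.09 0.0389 0.0735 [0.0311 0.0389]
-0.0938432221983868 0.09502875781587501
carton 0.05894048337505309 (array([ 0.42203973, -0.30207822]), [56.303401947021484, 232.474853515625], np.float32(13.999451))
power_brick 0.59 [0.43  0.233 0.034]
mouse 0.71 [0.447 0.433 0.032]
top 0.75 [286.8, 163.7, 310.1, 239.2]
top -0.09 0.0307 0.075 [0.0363 0.0407]
top -0.07 0.0312 0.0775 [0.0373 0.0423]
top -0.05 0.0324 0.0734 [0.0431 0.0465]
top -0.03 0.0367 0.0739 [0.0425 0.0471]
top -0.01 0.0372 0.0737 [0.0433 0.0468]
top 0.01 0.0376 0.074 [0.0428 0.0468]
top 0.03 0.0381 0.0721 [0.0428 0.0463]
top 0.05 0.0359 0.0727 [0.0424 0.046 ]
top 0.07 0.0322 0.0758 [0.0369 0.042 ]
top 0.09 0.0399 0.0688 [0.0314 0.0396]
-0.09526367388408025 0.09063006172915526
carton 0.057592215109013134 (array([ 0.42102759, -0.30157974]), [57.15143585205078, 227.94081115722656], np.float32(14.006036))
power_brick 0.8 [0.432 0.23  0.034]
mouse 0.83 [0.44  0.433 0.033]
```

View pics/scene10.png

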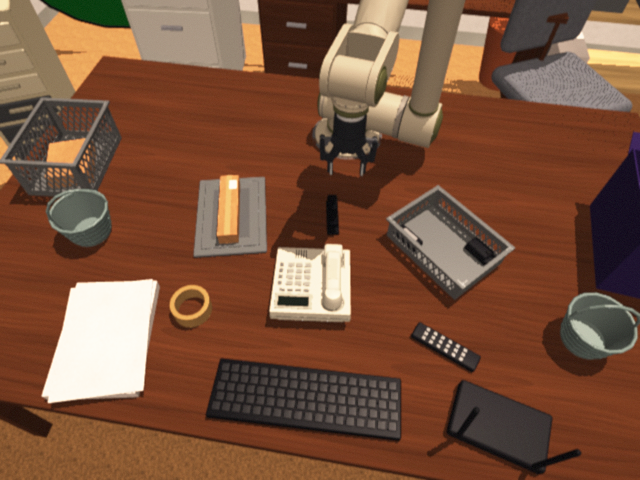

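View pics/top10.png

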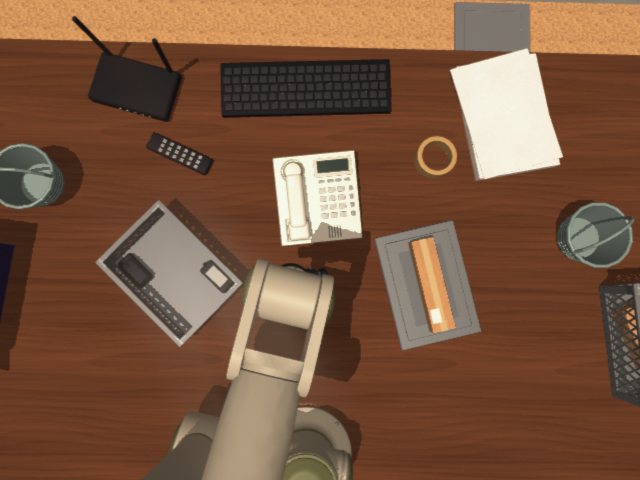

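View pics/scene10c.png

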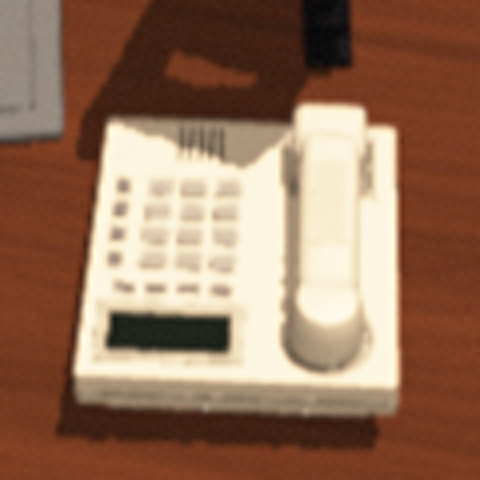

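```bash
python3 -c "
from station import arm;print(arm.finish_job())"
```

```text
the job is handed in; nothing more can be done
None
```

The job is done and handed in at about 24 s of the 64 s limit. I could not read the hook switch directly, so "pressed" is inferred from how the handset sits.

- **Carton:** it lies flat on the lid, lined up with the lid's long side. It is centred at about (0.422, −0.302), some 2–3 mm from my measured lid centre. Its top is at 58 mm, as it should be when resting on the lid. I lowered it to a light contact before letting go.
- **Handset:** it hangs with the round earpiece in the upper well at the back. After release, the bar top measured 43–44 mm above the phone's face along its whole length (fully down should be 44 mm), and it was level end to end.
- **Seating push:** one brief push to confirm it was seated reached about 22 N at the wrist, harder than I intended but under the 120 N limit.
- **Rest of the scene:** the power brick and mouse are still in their corners. The mouse's measured position reads differently from before, but part of it was hidden under the carton then. The arm is retracted and touches nothing.

The scene and top cameras disagreed by up to about 2 mm sideways on where the phone is, so I used the average. None of my final checks failed.

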